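# Cap a swab into its vial and count it on the tally counter

## Robot

A 6-joint arm with a two-finger parallel gripper is mounted at the origin on the work surface. World frame = base frame: x ahead of the robot, y to its left, z up, the work surface at z = 0. Lengths are in m, angles in rad, forces in N, time in s.
With the tool pointing down it reaches from about 0.35 to 0.775 m from the base axis. Payload 7.3 kg.
Tool frame: the origin (TCP) lies between the finger pads, 19 mm behind the fingertips; this is the grasp point; z points along the fingers, x is the direction in which the jaws open and shut, and the axes are right-handed (so a half turn about z gives the same grasp; the last joint's range is limited). The gripper opens to 92 mm and grips with 3 to 60 N. Pads are 19 mm wide; open, the fingers measure 130 mm over their backs; the gripper's body (75 mm by 190 mm) begins 47 mm behind the grasp point.
Start: joints at [1.075, 0.342, 1.524, -0, 1.275, -0.146], TCP at [0.18, 0.493, 0.246] pointing down, gripper open.
Joint ranges: [-2.53, 2.53], [-0.77, 2.02], [0.04, 2.7], [-1, 4.14], [0.28, 2.66], [-3.11, 3.11]. Speed limits (rad/s): [2.57, 2.57, 3.14, 3.14, 3.14, 3.14].

## Interface

Orientations are given as a unit quaternion [x, y, z, w].
In Python, from cell import bot, read_camera, get_calibration gives the robot as it stands.
- The arm moves only by the shell command python3 -m creep 'ROWS'. ROWS is JSON, a list of rows, each a list of 3 entries, a list of its own where there are three numbers: the shift along the world's x, y, z scaled (see below), then the turn, a rotation vector about the world's x, y, z scaled (see below), then the closure, from 0 (fully open) to 1 (shut). A call has 1 to 12 rows; each row shifts and turns the pose as measured when the row begins; what a row does not reach is not made up. The controller multiplies each number of a shift by 30 mm and each number of a turn by 5 degrees. A row lasts 1/12 s, in which the tool goes at most 41.7 mm and 7.16 degrees, less where a joint would pass 70% of its speed; a pose out of reach is approached as far as the arm can. A call with a number of a shift or a turn outside -1 to 1 is refused whole. A call with a gripper value outside its range is refused whole. The fingers move at their own pace and stop on an object; the grip force is fixed at half the most. Time passes only in rows, so rows that do not move let the fingers close. It gives the time, the measured TCP pose, the force and the opening at its end, in the units of the state.
- bot.get_state(): the state, without advancing time (a new reading comes with each control period).
- read_camera(name): name is "scene" or "top" or "wrist"; returns the picture (420x560x3 uint8, red, green, blue); there is no depth.
- get_calibration(name): a dict with "K" (3x3 intrinsics, pixels), "D" ([k1, k2, p1, p2, k3] as OpenCV has them; the pictures are not rectified), "position" and "rotation" of the camera in the world. Camera axes: x right, y down, z forward; pixel columns grow to the right and rows downward; lengths in m; the calibration is good to about 2 mm. A picture is of the moment at which its call begins: read the wrist's pose just before it. get_calibration takes no time and is no camera call; for the wrist camera it gives the pose at the moment of the call.
- bot.hand_in(): hands the job in, once; it reports no verdict.
The state is a dict: "time_s": time; "joint_pos": joint angles; "joint_velocities": joint speeds; "joint_torque": joint torques, N m; "ee_pos": TCP position; "tcp_rot": TCP orientation; "ft_force": force on the tool from outside, world axes, zero at the start; "wrist_torque": the same for the moment, N m; "finger_gap": finger opening in m.
Only numpy, scipy, OpenCV 4.12 (cv2) and the standard library are available. Lean on these libraries where they do the work, as an engineer would, in place of code of your own. Each camera call takes 0.05 s, during which the arm holds its last target. There are 200 camera calls.

## Task

Take the capped swab out of the white rack and push it down into the open amber vial until its collar sits on the vial's rim. Then count the sample in: swing the tally counter's sprung lever all the way to its stop, hold it there a moment, and let it spring fully back. Leave everything else on the bench where it is.

Things in the scene. Friction and masses are not known exactly. Their poses are not given: they have to be found in the camera images.
- swab: loose swab, 128 mm long, upright in the middle hole of the rack. Origin at the lower end (the bud), z along the stick to the cap. Bud 8 mm across, stick 6 mm, a tapered plug (12 mm across) from 76 to 90 mm, collar 26 mm across from 90 to 94 mm, then a round grey cap 18 mm across up to 128 mm: grip it by the cap
- swab_collar (a point): underside of the swab's collar, on its axis, 90 mm above the swab's origin
- swab_cap (a point): a point on the axis inside the swab's cap, 115 mm above the swab's origin, 13 mm below the cap's top: a good TCP height for gripping it
- swab_rack: fixed white rack, 60 x 100 mm (x, y), 100 mm high, with three 18 mm holes in a row along its y; origin under its centre. The swab hangs by its collar in the middle hole, the other two are empty
- vial: fixed amber glass vial, 22 mm outside, 16 mm inside, standing in a 64 x 64 mm steel block 35 mm high; rim 105 mm above the bench, inside depth 97 mm; origin under its centre
- vial_mouth (a point): centre of the vial's mouth, at rim height, 105 mm above the bench
- counter: fixed grey desk tally counter, 116 x 110 mm, housing 70 mm high, with a row of blank number wheels in its top; origin under its centre, front (the lever's side) towards its own -x
- lever_pivot (a point): on the lever's vertical hinge axis, 79 mm above the bench, 20 mm in front of the counter's centre
- lever_post (a point): on the lever's upright round post (white plastic, 14 mm across, from 82 to 129 mm above the bench, 85 mm from the hinge axis), 109 mm above the bench; above the housing and stop pins (83 mm) it stands clear all round. The flat steel lever arm is 7 mm thick, its top at 82.5 mm
- advance_lever (a joint): lever angle in rad: 0 at rest, 1.1 at its stop; it grows anticlockwise seen from above, so the post swings from the robot's left to its right across the counter's front. A spring drives it back to 0, about 1.3 N at the post at rest and 4.2 N at the stop
- petri_dish: bystander: flat round lidded dish, 94 mm across, 16 mm high; origin under its centre
- slide_box: bystander: flat cardboard slide box, 104 x 69 x 33 mm; origin under its centre
- reagent_bottle: bystander: closed glass bottle, 60 mm across, 130 mm high; origin under its centre
- jar: bystander: glass jar with white lid, 68 mm across, 75 mm high; origin under its centre
- beaker: bystander: wide open glass beaker, 72 mm across, 85 mm high; origin under its centre
- tube_clamp: bystander: wooden test-tube clamp lying flat, 170 x 40 x 14 mm; origin under its centre
- dropper_bottle: bystander: small glass dropper bottle, 44 mm across, 110 mm high; origin under its centre
There are look-alikes about, which are no part of the job. Of the things that look like the counter, take the one that is farthest from the robot's base at the start.

How it is judged:
By the outcome, as a careful person would: the job done as asked, in the order asked, and still so for the second after the job is handed in, with the robot touching nothing.
It also fails if it takes over 64 s, if anything falls off the work surface, if the arm or the gripper's body presses on something with over 40 N, if the wrist force passes 120 N, or if a joint passes its speed limit or range.

## Working session

There is one attempt and no reset: what is moved stays moved. The work goes in short steps, Python scripts to look and compute and a shell command to move; the robot and the scene stay as the last step left them, time stands still between calls to the robot, and variables do not carry over. Pictures are saved under pics/ and viewed, about 8 in all and at most 12, crops included, and the job is handed in when it is done.

```bash
mkdir -p pics; ls
cat > h.py <<'E'
import numpy as np, cv2
from cell import bot, read_camera, get_calibration
def ray(c,u,v):
    p=cv2.undistortPoints(np.array([[[u,v]]],float),np.array(c["K"],float),np.array(c["D"],float))[0,0]
    R=np.array(c["rotation"],float)
    return np.array(c["position"],float),R@np.array([p[0],p[1],1.])
def onz(c,u,v,z):
    o,d=ray(c,u,v); return o+d*(z-o[2])/d[2]
def proj(c,P):
    R=np.array(c["rotation"],float);r=R.T
    return cv2.projectPoints(np.atleast_2d(np.array(P,float)),cv2.Rodrigues(r)[0],-r@np.array(c["position"],float),np.array(c["K"],float),np.array(c["D"],float))[0][:,0]
def snap(n,f):
    c=get_calibration(n);i=read_camera(n);cv2.imwrite(f,i[:,:,::-1]);return i,c
E
python3 - <<'E'
from h import *
for n in("top","scene"):
    i,c=snap(n,f"pics/{n}0.png");print(n,np.round(c["K"],1).tolist(),np.round(c["D"],3),np.round(c["position"],3),np.round(c["rotation"],3).tolist())
print(bot.get_state())
E
```

```text
pics
top [[412.2, 0.0, 282.4], [0.0, 412.2, 208.1], [0.0, 0.0, 1.0]] [-0.041  0.     0.     0.     0.   ] [0.398 0.004 1.394] [-0.704, 0.708, -0.036, 0.038]
scene [[432.8, 0.0, 282.2], [0.0, 432.8, 208.9], [0.0, 0.0, 1.0]] [0.034 0.    0.    0.    0.   ] [ 0.931 -0.647  0.949] [0.894, 0.261, -0.103, -0.348]
{'time_s': 0.1, 'joint_pos': array([ 1.07498864e+00,  3.42663932e-01,  1.52491613e+00, -3.53551370e-06,
        1.27536466e+00, -1.45974241e-01]), 'joint_velocities': array([-3.68139937e-04, -1.11303040e-03, -3.40519859e-03, -8.03973276e-05,
       -1.39861490e-03,  5.66374313e-04]), 'joint_torque': array([ 2.30447484e-03, -4.32007349e+01, -2.44695032e+01,  7.20083364e-02,
        5.24999527e-02, -7.93787103e-05]), 'ee_pos': array([0.17975038, 0.49292382, 0.24491065]), 'tcp_rot': array([ 8.19371639e-01,  5.73262296e-01, -6.03643178e-04,  3.04361685e-04]), 'ft_force': array([-0.62536513, -0.39112958, -0.21665963]), 'wrist_torque': array([ 0.00814952,  0.01094392, -0.02247768]), 'finger_gap': 0.09172913926706049}
```

View pics/top0.png

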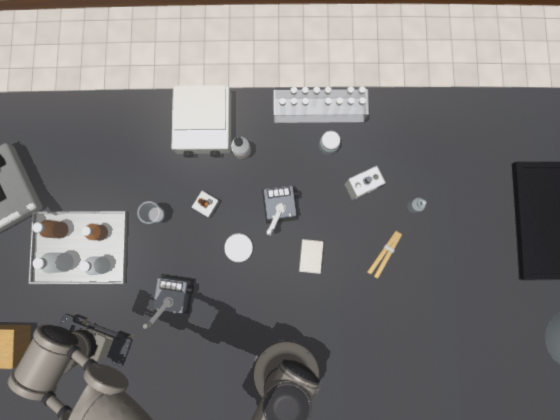

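View pics/scene0.png

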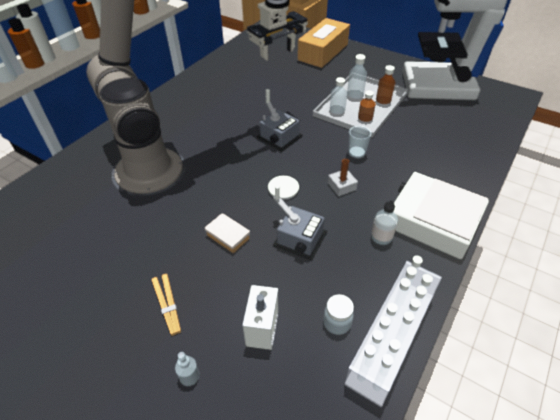

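The top view shows the rack at about (366,182), the vial at (205,203), and the far counter at (280,203). The near look-alike counter is at (170,295). I'll zoom in on the relevant parts.

Run:
```python
from h import *
t=cv2.imread("pics/top0.png");s=cv2.imread("pics/scene0.png")
f=lambda im,x,y,w,h:cv2.resize(im[y:y+h,x:x+w],None,fx=6,fy=6,interpolation=cv2.INTER_CUBIC)
a=np.hstack([f(t,340,155,50,50),f(t,185,180,40,50),f(t,255,180,43,50)])
b=np.hstack([f(s,240,280,40,50),f(s,325,150,40,50),f(s,270,180,53,50)])
cv2.imwrite("pics/z.png",np.clip(np.vstack([a,cv2.copyMakeBorder(b,0,0,0,a.shape[1]-b.shape[1],0)])*1.3,0,255).astype(np.uint8))
```

```text
(no output)
```

View pics/z.png

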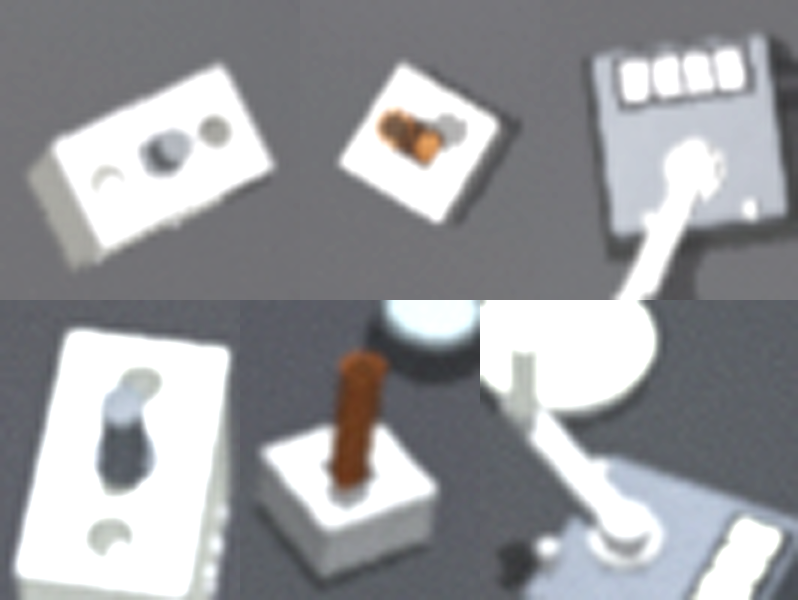

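The crops show the rack holes with the capped swab between them, the vial's mouth and block, and the counter's hinge and wheels. Next I'll turn these into positions.

Run:
```python
from h import *
T=get_calibration("top");S=get_calibration("scene")
p=lambda c,x0,y0,X,Y,z:np.round(onz(c,x0+X/6-.42,y0+Y/6-.42,z),4)
print("rack holes top",p(T,340,155,107,180,.1),p(T,340,155,215,131,.1),"mid",p(T,340,155,161,155.5,.1))
print("rack corners",[p(T,340,155,*q,.1)[:2].tolist() for q in((222,63),(275,165),(105,250),(50,148))])
print("rack scene",p(S,240,280,142,82,.1),p(S,240,280,110,238,.1))
print("cap scene",p(S,240,280,122,105,.135), "cap top",p(T,340,155,172,147,.138))
print("vial block",p(T,185,180,121,143,.035),"mouth",p(T,185,180,97,127,.105),"scene mouth",p(S,325,150,123,62,.105),
 "blk scene",[p(S,325,150,*q,.035) for q in((22,150),(142,122),(200,193),(85,230))])
print("pivot T",p(T,255,180,152,168,.0825),"S",p(S,270,180,145,238,.0825))
print("housing",[p(T,255,180,*q,.07)[:2].tolist() for q in((50,52),(225,38),(245,218),(72,235))])
print("post top S",p(S,270,180,42,55,.129))
i=cv2.imread("pics/top0.png")
cv2.imwrite("pics/l.png",np.clip(cv2.resize(i[195:245,250:300],None,fx=10,fy=10,interpolation=cv2.INTER_CUBIC)*0.8,0,255).astype(np.uint8))
```

```text
Traceback (most recent call last):
  File "h.py", line 8, in onz
    o,d=ray(c,u,v); return o+d*(z-o[2])/d[2]
        ~~~^^^^^^^
  File "h.py", line 6, in ray
    return np.array(c["position"],float),R@np.array([p[0],p[1],1.])
                                         ~^~~~~~~~~~~~~~~~~~~~~~~~~
ValueError: matmul: Input operand 1 has a mismatch in its core dimension 0, with gufunc signature (n?,k),(k,m?)->(n?,m?) (size 3 is different from 4)
```

Rotation is a quaternion.

```bash
sed -i 's/R=np.array(c\["rotation"\],float)/R=Rotation.from_quat(c["rotation"]).as_matrix()/; 1i from scipy.spatial.transform import Rotation' h.py
python3 - <<'E'
from h import *
T=get_calibration("top");S=get_calibration("scene")
p=lambda c,x0,y0,X,Y,z:np.round(onz(c,x0+X/6-.42,y0+Y/6-.42,z),4)
print("rack holes top",p(T,340,155,107,180,.1),p(T,340,155,215,131,.1),"mid",p(T,340,155,161,155.5,.1))
print("rack corners",[p(T,340,155,*q,.1)[:2].tolist() for q in((222,63),(275,165),(105,250),(50,148))])
print("rack scene",p(S,240,280,142,82,.1),p(S,240,280,110,238,.1))
print("cap scene",p(S,240,280,122,105,.135), "cap top",p(T,340,155,172,147,.138))
print("vial block",p(T,185,180,121,143,.035),"mouth",p(T,185,180,97,127,.105),"scene mouth",p(S,325,150,123,62,.105),
 "blk scene",[p(S,325,150,*q,.035) for q in((22,150),(142,122),(200,193),(85,230))])
print("pivot T",p(T,255,180,152,168,.0825),"S",p(S,270,180,145,238,.0825))
print("housing",[p(T,255,180,*q,.07)[:2].tolist() for q in((50,52),(225,38),(245,218),(72,235))])
print("post top S",p(S,270,180,42,55,.129))
i=cv2.imread("pics/top0.png")
cv2.imwrite("pics/l.png",np.clip(cv2.resize(i[195:245,250:300],None,fx=10,fy=10,interpolation=cv2.INTER_CUBIC)*0.8,0,255).astype(np.uint8))
E
```

```text
rack holes top [ 0.6096 -0.2317  0.1   ] [ 0.6356 -0.2899  0.1   ] mid [ 0.6226 -0.2608  0.1   ]
rack corners [[0.6724, -0.2948], [0.6172, -0.3213], [0.5722, -0.2297], [0.6269, -0.2019]]
rack scene [ 0.6117 -0.2328  0.1   ] [ 0.6383 -0.2921  0.1   ]
cap scene [ 0.6241 -0.2615  0.135 ] cap top [ 0.6204 -0.2588  0.138 ]
vial block [0.56   0.2656 0.035 ] mouth [0.5603 0.265  0.105 ] scene mouth [0.5619 0.2686 0.105 ] blk scene [array([0.5188, 0.2555, 0.035 ]), array([0.5612, 0.3076, 0.035 ]), array([0.61  , 0.2756, 0.035 ]), array([0.5733, 0.2208, 0.035 ])]
pivot T [0.5394 0.0152 0.0825] S [0.5459 0.0063 0.0825]
housing [[0.6043, 0.0702], [0.6113, -0.0246], [0.5135, -0.0345], [0.5049, 0.0585]]
post top S [0.4707 0.0393 0.129 ]
```

View pics/l.png

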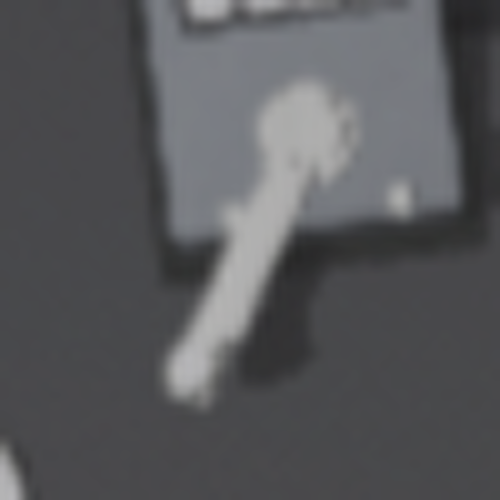

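```bash
python3 -m creep '[[[0.51,-0.87,0.02],[0,0,0],0],[[0.51,-0.87,0.02],[0,0,0],0],[[0.51,-0.87,0.02],[0,0,0],0],[[0.51,-0.87,0.02],[0,0,0],0],[[0.51,-0.87,0.02],[0,0,0],0],[[0.51,-0.87,0.02],[0,0,0],0],[[0.51,-0.87,0.02],[0,0,0],0],[[0.51,-0.87,0.02],[0,0,0],0],[[0.51,-0.87,0.02],[0,0,0],0],[[0.51,-0.87,0.02],[0,0,0],0],[[0.51,-0.87,0.02],[0,0,0],0],[[0.51,-0.87,0.02],[0,0,0],0]]'
```

```text
time_s: 1.1
ee_pos: [0.3634, 0.1678, 0.2482]
tcp_rot: [0.816, 0.578, -0.004, -0.0]
ft_force: [0.6, -0.0, -0.4]
finger_gap: 0.0918
```

```bash
python3 -m creep '[[[0.51,-0.87,0.05],[0,0,0],0],[[0.51,-0.87,0.05],[0,0,0],0],[[0.51,-0.87,0.05],[0,0,0],0],[[0.51,-0.87,0.05],[0,0,0],0],[[0,0,0],[0,0,0],0]]'
python3 - <<'E'
from h import *
i,c=snap("wrist","pics/w1.png");print(c,bot.get_state()["ee_pos"])
E
```

```text
time_s: 1.52
ee_pos: [0.4279, 0.0535, 0.2536]
tcp_rot: [0.817, 0.576, -0.005, 0.0]
ft_force: [0.3, -0.7, 0.3]
finger_gap: 0.0916
{'K': array([[359.91826017,   0.        , 285.88052828],
       [  0.        , 359.91826017, 207.37089594],
       [  0.        ,   0.        ,   1.        ]]), 'D': array([-0.06441287,  0.        ,  0.        ,  0.        ,  0.        ]), 'position': array([0.3567424 , 0.07968865, 0.39271548]), 'rotation': array([0.8091591 , 0.57075333, 0.07718882, 0.11637904])} [0.42658603 0.05513771 0.25326148]
```

View pics/w1.png

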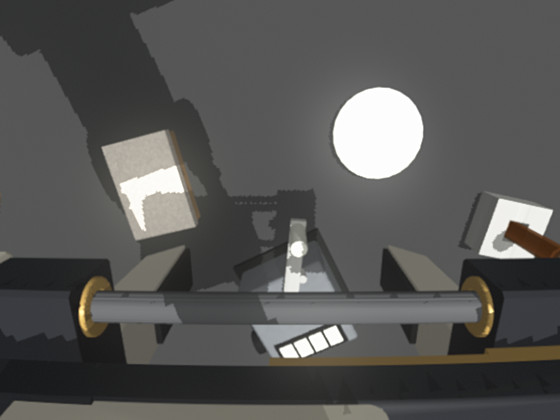

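The wrist view shows the post's white top at about (298,249) and the vial's mouth near (516,230) on the right. The near edge of the counter and its wheels are below centre.

Run:
```python
from h import *
c=dict(K=np.array([[359.918,0,285.88],[0,359.918,207.371],[0,0,1]]),D=np.array([-.0644,0,0,0,0]),position=[0.3567424 , 0.07968865, 0.39271548],rotation=[0.8091591 , 0.57075333, 0.07718882, 0.11637904])
T=get_calibration("top")
print(onz(c,298,249,.129),onz(c,299,224,.0825),"vial",onz(c,516,230,.105))
for n,u,v in(("ldge",268.1,231.8),("up",269,230.5)): print(n,onz(T,u,v,.129),onz(T,u,v,.0825))
S=get_calibration("scene")
for P in((0.541,.012,.0825),(.561,.267,.105),(.47,.044,.129),(.47,.044,.0825)):print(P,proj(T,P),proj(S,P),proj(c,P))
i=cv2.imread("pics/w1.png")
cv2.imwrite("pics/w1z.png",np.hstack([cv2.resize(i[205:365,220:370],None,fx=3,fy=3,interpolation=cv2.INTER_CUBIC),cv2.resize(i[180:270,460:560],None,fx=3,fy=3)[:, :].repeat(1,0) if 0 else cv2.copyMakeBorder(cv2.resize(i[190:270,465:560],None,fx=3,fy=3,interpolation=cv2.INTER_CUBIC),0,240,0,0,0)]))
```

```text
[0.46286925 0.04969293 0.129     ] [0.45874763 0.05328001 0.0825    ] vial [0.51989936 0.23091769 0.105     ]
ldge [0.45990875 0.05149666 0.129     ] [0.46217052 0.05323261 0.0825    ]
up [0.46388242 0.04872378 0.129     ] [0.46629022 0.05035783 0.0825    ]
(0.541, 0.012, 0.0825) [[280.92211838 207.08893823]] [[293.28329713 217.15274133]] [[286.62926895 311.86722707]]
(0.561, 0.267, 0.105) [[200.11085106 200.524804  ]] [[344.55910825 160.10380087]] [[560.64858661 257.63172365]]
(0.47, 0.044, 0.129) [[270.53259998 228.49923791]] [[277.32880639 187.60064342]] [[294.17467497 259.0404243 ]]
(0.47, 0.044, 0.0825) [[270.99375081 229.32298877]] [[277.51751715 199.55446437]] [[293.4616651  238.12538813]]
```

View pics/w1z.png

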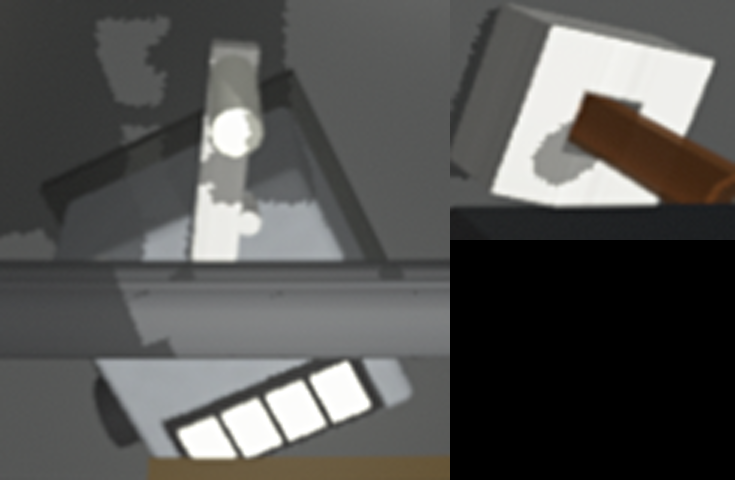

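```bash
python3 -m creep '[[[0.54,-0.86,0],[0,0,0],0],[[0.54,-0.86,0],[0,0,0],0],[[0.54,-0.86,0],[0,0,0],0],[[0.54,-0.86,0],[0,0,0],0],[[0.54,-0.86,0],[0,0,0],0],[[0.54,-0.86,0],[0,0,0],0],[[0.54,-0.86,0],[0,0,0],0],[[0.54,-0.86,0],[0,0,0],0],[[0.54,-0.86,0],[0,0,0],0],[[0.54,-0.86,0],[0,0,0],0],[[0.54,-0.86,0],[0,0,0],0],[[0,0,0],[0,0,0],0]]'
python3 - <<'E'
from h import *
i,c=snap("wrist","pics/w2.png");e=bot.get_state()["ee_pos"];print(e,proj(c,[.623,-.261,.138]),onz(c,*proj(c,[.623,-.261,.138])[0],.138))
np.save("w2.npy",c)
cv2.imwrite("pics/w2z.png",cv2.resize(i[180:420,100:500,::-1],None,fx=2,fy=2))
E
```

```text
time_s: 2.57
ee_pos: [0.6061, -0.2268, 0.2482]
tcp_rot: [0.814, 0.581, -0.007, -0.008]
ft_force: [-0.2, 0.9, -0.9]
finger_gap: 0.0917
[ 0.6051784  -0.22451165  0.24816251] [[250.81001616 250.12293887]] [ 0.623 -0.261  0.138]
```

View pics/w2z.png

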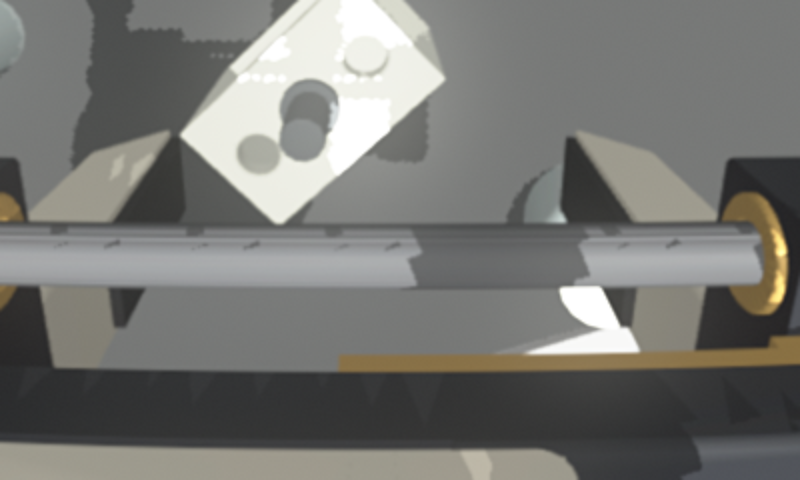

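The wrist view shows the cap top at about (251.5,248.5), within about 1 mm of my estimate.

```bash
cat >> h.py <<'E'
Q=[.8191,.5736,0,0]
def todo(P,Qt=Q):
    s=bot.get_state();r=(Rotation.from_quat(Qt)*Rotation.from_quat(s["tcp_rot"]).inv()).as_rotvec(degrees=True)/5
    print("t",round(s["time_s"],2),"pos",np.round(s["ee_pos"],4),"shift units",np.round((np.array(P)-s["ee_pos"])/.03,2),"turn",np.round(r,2),"F",np.round(s["ft_force"],1),"gap",round(s["finger_gap"],4))
E
python3 - <<'E'
from h import *
c=np.load("w2.npy",allow_pickle=True).item();print(onz(c,251.5,248.5,.138))
todo([.6225,-.2605,.165])
E
```

```text
[ 0.62195226 -0.26005743  0.138     ]
t 2.62 pos [ 0.6052 -0.2245  0.2482] shift units [ 0.58 -1.2  -2.77] turn [-0.08 -0.26 -0.21] F [-0.6  0.9 -0.5] gap 0.0918
```

```bash
python3 -m creep '[[[0.29,-0.6,0],[-0.04,-0.13,-0.1],0],[[0.29,-0.6,-0.3],[-0.04,-0.13,-0.1],0],[[0,0,-0.7],[0,0,0],0],[[0,0,-0.7],[0,0,0],0],[[0,0,-0.7],[0,0,0],0],[[0,0,-0.3],[0,0,0],0],[[0,0,0],[0,0,0],0]]'; python3 -c "
from h import *
todo([.6222,-.2602,.125])"
```

```text
time_s: 3.2
ee_pos: [0.622, -0.2478, 0.1649]
tcp_rot: [0.817, 0.577, 0.001, -0.003]
ft_force: [-0.7, 0.3, -0.9]
finger_gap: 0.0919
t 3.2 pos [ 0.622  -0.2478  0.1649] shift units [ 0.01 -0.41 -1.33] turn [-0.06 -0.03 -0.09] F [-0.7  0.3 -0.9] gap 0.0919
```

```bash
python3 -m creep '[[[0.01,-0.41,0],[-0.06,-0.03,-0.09],0],[[0,0,-0.5],[0,0,0],0],[[0,0,-0.5],[0,0,0],0],[[0,0,-0.3],[0,0,0],0],[[0,0,0],[0,0,0],0]]'; python3 -c "
from h import *
todo([.6222,-.2602,.125])"
```

```text
time_s: 3.62
ee_pos: [0.6247, -0.2601, 0.1316]
tcp_rot: [0.819, 0.574, 0.002, 0.004]
ft_force: [-0.1, 0.8, 0.3]
finger_gap: 0.092
t 3.62 pos [ 0.6247 -0.2601  0.1316] shift units [-0.08 -0.   -0.22] turn [ 0.06  0.09 -0.02] F [-0.1  0.8  0.3] gap 0.092
```

```bash
python3 -m creep '[[[-0.08,0,-0.2],[0.06,0.09,0],0],[[0,0,0],[0,0,0],0]]'; python3 -c "
from h import *
todo([.6222,-.2602,.125])"
```

```text
time_s: 3.78
ee_pos: [0.6227, -0.2608, 0.1272]
tcp_rot: [0.819, 0.574, 0.0, 0.001]
ft_force: [-1.3, -0.7, 0.0]
finger_gap: 0.0921
t 3.78 pos [ 0.6227 -0.2608  0.1272] shift units [-0.02  0.02 -0.07] turn [ 0.01  0.02 -0.02] F [-1.3 -0.7  0. ] gap 0.0921
```

```bash
python3 -m creep '[[[0,0,-0.07],[0,0,0],0.4],[[0,0,0],[0,0,0],0.7],[[0,0,0],[0,0,0],1],[[0,0,0],[0,0,0],1],[[0,0,0],[0,0,0],1],[[0,0,0],[0,0,0],1],[[0,0,0],[0,0,0],1],[[0,0,0],[0,0,0],1]]'; python3 -c "
from h import *
todo([.6222,-.2602,.26])"
```

```text
time_s: 4.45
ee_pos: [0.6241, -0.2617, 0.1285]
tcp_rot: [0.819, 0.574, 0.002, 0.003]
ft_force: [1.0, 0.2, -0.0]
finger_gap: 0.0434
t 4.45 pos [ 0.6241 -0.2617  0.1285] shift units [-0.06  0.05  4.38] turn [ 0.04  0.07 -0.02] F [ 1.   0.2 -0. ] gap 0.0434
```

```bash
python3 -m creep '[[[-0.04,0.03,-0.06],[0.04,0.07,0],1],[[0,0,0],[0,0,0],1],[[0,0,0],[0,0,0],1],[[0,0,0],[0,0,0],1],[[0,0,0],[0,0,0],1],[[0,0,0],[0,0,0],1],[[0,0,0],[0,0,0],1]]'; python3 -c "
from h import *
todo([.6222,-.2602,.26])"
```

```text
time_s: 5.03
ee_pos: [0.6227, -0.2606, 0.1264]
tcp_rot: [0.819, 0.574, -0.0, -0.0]
ft_force: [0.8, 0.8, -0.3]
finger_gap: 0.0171
t 5.03 pos [ 0.6227 -0.2606  0.1264] shift units [-0.02  0.01  4.45] turn [-0.01 -0.01 -0.02] F [ 0.8  0.8 -0.3] gap 0.0171
```

```bash
python3 -m creep '[[[0,0,0.3],[0,0,0],1],[[0,0,0.5],[0,0,0],1],[[0,0,0.6],[0,0,0],1],[[0,0,0.6],[0,0,0],1],[[0,0,0.6],[0,0,0],1],[[0,0,0.6],[0,0,0],1],[[0,0,0.6],[0,0,0],1],[[0,0,0.6],[0,0,0],1],[[0,0,0.3],[0,0,0],1],[[0,0,0],[0,0,0],1]]'; python3 -c "
from h import *
todo([.5615,.2665,.26])"
```

```text
time_s: 5.87
ee_pos: [0.6209, -0.2597, 0.2782]
tcp_rot: [0.819, 0.574, -0.0, -0.001]
ft_force: [-0.5, 0.2, 0.9]
finger_gap: 0.0175
t 5.87 pos [ 0.6209 -0.2597  0.2782] shift units [-1.98 17.54 -0.61] turn [-0.01 -0.01 -0.02] F [-0.5  0.2  0.9] gap 0.0175
```

```bash
python3 -m creep '[[[-0.05,0.4,0],[0,0,0],1],[[-0.08,0.75,0],[0,0,0],1],[[-0.08,0.75,0],[0,0,0],1],[[-0.08,0.75,0],[0,0,0],1],[[-0.08,0.75,0],[0,0,0],1],[[-0.08,0.75,0],[0,0,0],1],[[-0.08,0.75,0],[0,0,0],1],[[-0.08,0.75,0],[0,0,0],1],[[-0.08,0.75,0],[0,0,0],1],[[-0.08,0.75,0],[0,0,0],1],[[-0.08,0.75,0],[0,0,0],1],[[-0.08,0.75,0],[0,0,0],1]]';  python3 -c "
from h import *
todo([.5615,.2665,.26])"
```

```text
time_s: 6.87
ee_pos: [0.5815, 0.0165, 0.2627]
tcp_rot: [0.82, 0.572, -0.007, -0.01]
ft_force: [0.9, 0.1, -0.7]
finger_gap: 0.0176
t 6.87 pos [0.5815 0.0165 0.2627] shift units [-0.67  8.33 -0.09] turn [-0.1  -0.28  0.04] F [ 0.9  0.1 -0.7] gap 0.0176
```

```bash
python3 -m creep '[[[-0.1,0.75,0],[0,0,0],1],[[-0.1,0.75,0],[0,0,0],1],[[-0.1,0.75,0],[0,0,0],1],[[-0.1,0.75,0],[0,0,0],1],[[-0.1,0.75,0],[0,0,0],1],[[-0.1,0.75,0],[0,0,0],1],[[-0.1,0.75,0],[0,0,0],1],[[-0.1,0.75,0],[0,0,0],1],[[-0.1,0.75,0],[0,0,0],1],[[-0.1,0.5,0],[0,0,0],1],[[0,0.2,0],[0,0,0],1],[[0,0,0],[0,0,0],1]]';  python3 -c "
from h import *
todo([.5615,.2665,.26])"
```

```text
time_s: 7.87
ee_pos: [0.5323, 0.2626, 0.2464]
tcp_rot: [0.817, 0.576, -0.02, -0.019]
ft_force: [0.3, -0.4, -0.8]
finger_gap: 0.0176
t 7.87 pos [0.5323 0.2626 0.2464] shift units [0.97 0.13 0.45] turn [-0.09 -0.63 -0.06] F [ 0.3 -0.4 -0.8] gap 0.0176
```

```bash
python3 -m creep '[[[0.5,0.07,0.2],[-0.05,-0.3,-0.03],1],[[0.47,0.06,0.2],[-0.04,-0.33,-0.03],1],[[0,0,0],[0,0,0],1],[[0,0,0],[0,0,0],1]]';  python3 - <<'E'
from h import *
todo([.5615,.2665,.26])
w,c=snap("wrist","pics/w3.png");np.save("w3.npy",c);t,T=snap("top","pics/t3.png");s,S=snap("scene","pics/s3.png");todo([.5615,.2665,.26])
e=bot.get_state()["ee_pos"]
print("vial proj w",proj(c,[[.5615,.2665,.105]]),"S",proj(S,[[.5615,.2665,.105],e,e-[0,0,.115]]),"T",proj(T,[.5615,.2665,.105]))
f=lambda im,x,y,w,h,k:cv2.resize(im[y:y+h,x:x+w,::-1],None,fx=k,fy=k,interpolation=cv2.INTER_CUBIC)
cv2.imwrite("pics/z3.png",np.hstack([f(w,200,200,160,200,2.5),f(s,310,95,80,100,5)]))
E
```

```text
time_s: 8.2
ee_pos: [0.5599, 0.2648, 0.2554]
tcp_rot: [0.819, 0.574, -0.003, 0.0]
ft_force: [-0.2, 0.6, -0.2]
finger_gap: 0.017
t 8.2 pos [0.5599 0.2648 0.2554] shift units [0.05 0.06 0.15] turn [ 0.04 -0.05 -0.01] F [-0.2  0.6 -0.2] gap 0.017
t 8.35 pos [0.5598 0.2648 0.2556] shift units [0.06 0.06 0.15] turn [ 0.04 -0.05 -0.  ] F [-0.5  0.2  0.1] gap 0.0172
vial proj w [[289.82419538 199.42592175]] S [[344.63344047 160.25856303]
 [349.64098535 117.76003594]
 [345.12451585 150.99432655]] T [[200.27100589 200.3666739 ]]
```

View pics/z3.png

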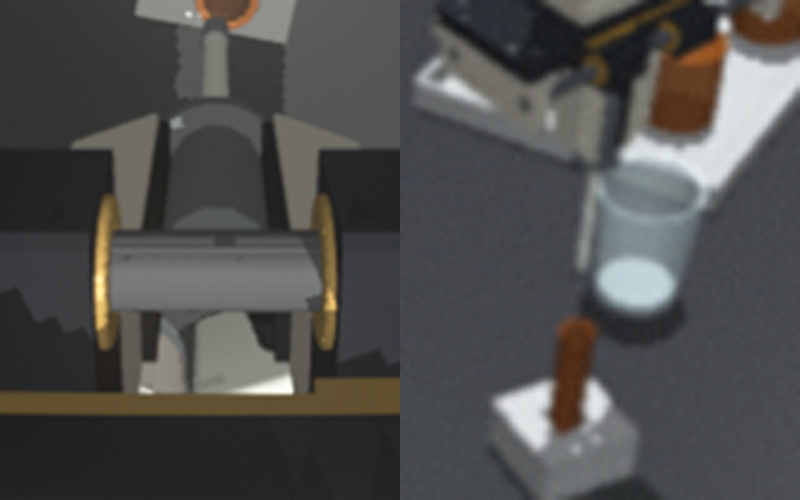

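The wrist view shows the vial's mouth near (291,203) with the bud tip at about (286,212), slightly in front of it. The scene view shows the bud above the mouth, which is at (345.6,160). I'll measure the rim with a colour mask.

Run:
```python
from h import *
c=np.load("w3.npy",allow_pickle=True).item()
i=cv2.imread("pics/w3.png");h=cv2.cvtColor(i,cv2.COLOR_BGR2HSV)
m=cv2.inRange(h,(3,100,30),(20,255,255));m[:, :240]=0;m[:,340:]=0;m[240:]=0;m[:150]=0
ys,xs=np.nonzero(m);print(xs.min(),xs.max(),ys.min(),ys.max(),len(xs))
P=np.array([onz(c,u,v,.105)[:2] for u,v in zip(xs,ys)])
k=[];  # extremes per direction, outer hull circle
(hx,hy),r=cv2.minEnclosingCircle(P.astype(np.float32));print("circle",hx,hy,r)
print("tip",onz(c,286.4,211.5,.139),"axis proj",proj(c,[[.5598,.2648,.1395]]))
cv2.imwrite("pics/z4.png",cv2.resize(i[170:250,240:340],None,fx=8,fy=8,interpolation=cv2.INTER_CUBIC)[:600])
```

```text
278 302 171 210 621
circle 0.5544869899749756 0.2688140869140625 0.017279265448451042
tip [0.56076387 0.26384889 0.139     ] axis proj [[287.16256619 210.10278506]]
```

View pics/z4.png

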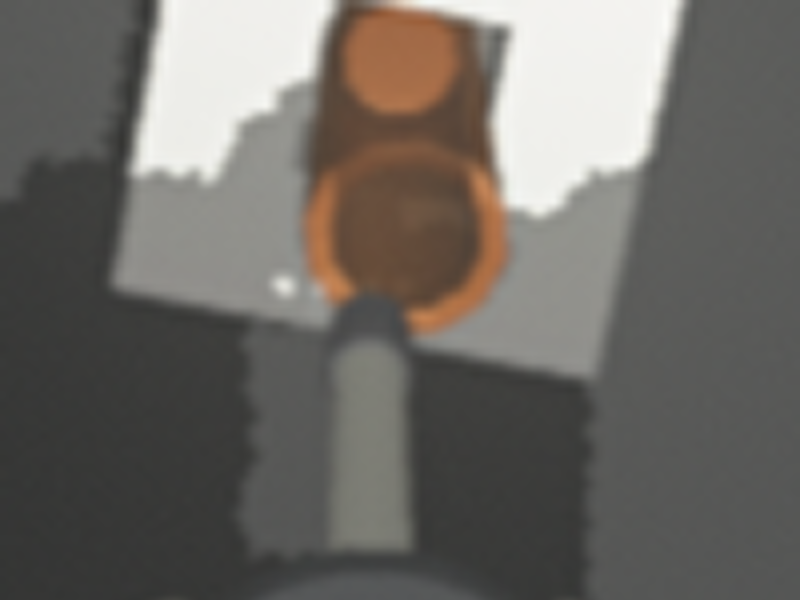

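The rim's centre is at (290.4,199.2), against a prediction of (289.8,199.4). The bud centre is at about (286.1,209.6). Both agree within 1 mm.

```bash
python3 - <<'E'
from h import *
c=np.load("w3.npy",allow_pickle=True).item()
r=onz(c,290.4,199.2,.105);t=onz(c,286.1,209.6,.1395);print(r,t,"delta",r-t,(r-t)/.03)
E
python3 -m creep '[[[0.06,0.06,0],[0.04,-0.05,0],1],[[0,0,0],[0,0,0],1]]'; python3 -c "
from h import *
todo([.5615,.2665,.21])"
```

```text
[0.56148011 0.26701618 0.105     ] [0.55916841 0.2641939  0.1395    ] delta [ 0.0023117   0.00282228 -0.0345    ] [ 0.07705665  0.09407614 -1.15      ]
time_s: 8.52
ee_pos: [0.5611, 0.266, 0.2552]
tcp_rot: [0.819, 0.573, -0.001, -0.0]
ft_force: [-0.3, 0.0, 0.1]
finger_gap: 0.0175
t 8.52 pos [0.5611 0.266  0.2552] shift units [ 0.01  0.02 -1.51] turn [-0.   -0.02  0.01] F [-0.3  0.   0.1] gap 0.0175
```

```bash
python3 -m creep '[[[0.03,0.04,-0.3],[0,0,0],1],[[0,0,-0.3],[0,0,0],1],[[0,0,-0.3],[0,0,0],1],[[0,0,-0.3],[0,0,0],1],[[0,0,-0.2],[0,0,0],1],[[0,0,0],[0,0,0],1]]'; python3 -c "
from h import *
todo([.562,.2672,.16])"
```

```text
time_s: 9.02
ee_pos: [0.5608, 0.2668, 0.2073]
tcp_rot: [0.819, 0.573, -0.002, -0.001]
ft_force: [-0.4, 0.2, -0.4]
finger_gap: 0.0175
t 9.02 pos [0.5608 0.2668 0.2073] shift units [ 0.04  0.01 -1.58] turn [ 0.01 -0.05  0.01] F [-0.4  0.2 -0.4] gap 0.0175
```

Bud is ~14 mm inside with no contact force. Continuing.

```bash
python3 -m creep '[[[0.04,0.01,-0.25],[0,-0.05,0],1],[[0,0,-0.3],[0,0,0],1],[[0,0,-0.3],[0,0,0],1],[[0,0,-0.3],[0,0,0],1],[[0,0,-0.2],[0,0,0],1],[[0,0,0],[0,0,0],1]]'; python3 -c "
from h import *
todo([.562,.2672,.131])"
```

```text
time_s: 9.52
ee_pos: [0.5618, 0.2671, 0.1617]
tcp_rot: [0.819, 0.573, -0.001, 0.0]
ft_force: [-0.6, 0.1, -0.6]
finger_gap: 0.0175
t 9.52 pos [0.5618 0.2671 0.1617] shift units [ 0.01  0.   -1.02] turn [ 0.01 -0.01  0.01] F [-0.6  0.1 -0.6] gap 0.0175
```

```bash
python3 -m creep '[[[0,0,-0.25],[0,0,0],1],[[0,0,-0.25],[0,0,0],1],[[0,0,-0.2],[0,0,0],1],[[0,0,0],[0,0,0],1]]'; python3 -c "
from h import *
todo([.562,.2672,.131])"
```

```text
time_s: 9.85
ee_pos: [0.562, 0.2671, 0.1387]
tcp_rot: [0.819, 0.573, -0.0, 0.0]
ft_force: [-0.3, 1.2, 0.4]
finger_gap: 0.0176
t 9.85 pos [0.562  0.2671 0.1387] shift units [ 0.    0.   -0.26] turn [ 0.01 -0.    0.01] F [-0.3  1.2  0.4] gap 0.0176
```

```bash
python3 -m creep '[[[0,0,-0.15],[0,0,0],1],[[0,0,-0.15],[0,0,0],1]]';python3 -m creep '[[[0,0,-0.15],[0,0,0],1],[[0,0,0],[0,0,0],1]]'; python3 -c "
from h import *
todo([.562,.2672,.131])"
```

```text
time_s: 10.02
ee_pos: [0.5627, 0.2672, 0.1309]
tcp_rot: [0.819, 0.573, 0.001, 0.001]
ft_force: [-12.8, -4.6, 39.8]
finger_gap: 0.0173
time_s: 10.18
ee_pos: [0.5634, 0.2671, 0.1318]
tcp_rot: [0.819, 0.574, 0.003, 0.002]
ft_force: [0.7, -1.9, -0.6]
finger_gap: 0.0174
t 10.18 pos [0.5634 0.2671 0.1318] shift units [-0.05  0.   -0.03] turn [-0.    0.08  0.  ] F [ 0.7 -1.9 -0.6] gap 0.0174
```

```bash
python3 -m creep '[[[-0.03,0,-0.08],[0,0.06,0],1]]';python3 -m creep '[[[0,0,-0.08],[0,0,0],1]]';python3 -m creep '[[[0,0,-0.08],[0,0,0],1]]'
python3 - <<'E'
from h import *
todo([.562,.2672,.131])
w,c=snap("wrist","pics/w5.png");s,S=snap("scene","pics/s5.png")
f=lambda im,x,y,w,h,k:cv2.resize(im[y:y+h,x:x+w,::-1],None,fx=k,fy=k,interpolation=cv2.INTER_CUBIC)
cv2.imwrite("pics/z5.png",np.hstack([f(w,200,150,160,200,2.5),f(s,305,110,80,100,5)]))
E
```

```text
time_s: 10.27
ee_pos: [0.5631, 0.2673, 0.1308]
tcp_rot: [0.819, 0.574, 0.002, 0.001]
ft_force: [-0.0, 0.0, 0.1]
finger_gap: 0.0173
time_s: 10.35
ee_pos: [0.5632, 0.2673, 0.1302]
tcp_rot: [0.819, 0.574, 0.003, 0.001]
ft_force: [-8.8, -3.6, 22.8]
finger_gap: 0.0175
time_s: 10.43
ee_pos: [0.5632, 0.2673, 0.1302]
tcp_rot: [0.819, 0.574, 0.003, 0.001]
ft_force: [-7.6, -3.7, 23.2]
finger_gap: 0.0173
t 10.43 pos [0.5632 0.2673 0.1302] shift units [-0.04 -0.    0.03] turn [-0.02  0.08 -0.  ] F [-7.6 -3.7 23.2] gap 0.0173
```

View pics/z5.png

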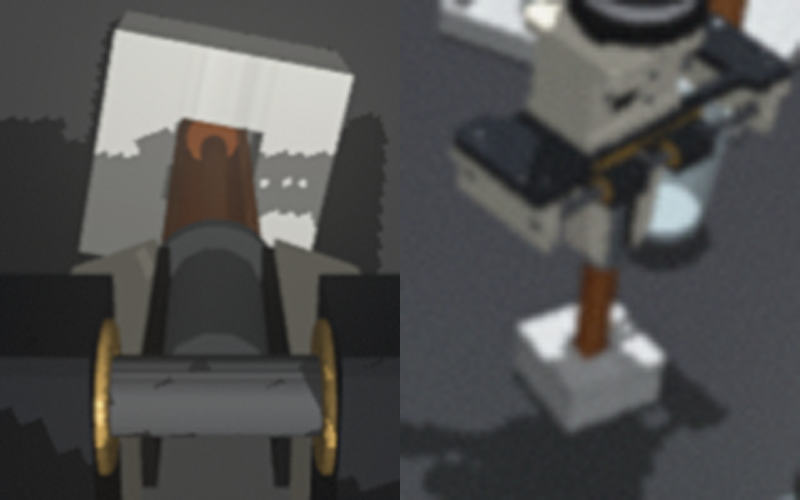

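The collar appears to sit on the rim, and the contact is firm at z = 0.130 under 23 N. I'll release and lift.

```bash
python3 -m creep '[[[0,0,0.02],[0,0,0],0.6],[[0,0,0],[0,0,0],0.6],[[0,0,0],[0,0,0],0.6],[[0,0,0],[0,0,0],0.6],[[0,0,0],[0,0,0],0.6],[[0,0,0],[0,0,0],0.6],[[0,0,0],[0,0,0],0.6]]'; python3 -c "
from h import *
todo([.562,.2672,.2])"
```

```text
time_s: 11.12
ee_pos: [0.5628, 0.2673, 0.1288]
tcp_rot: [0.819, 0.574, 0.002, 0.001]
ft_force: [-0.9, -0.0, 0.8]
finger_gap: 0.0367
t 11.12 pos [0.5628 0.2673 0.1288] shift units [-0.03 -0.    2.37] turn [-0.02  0.05 -0.  ] F [-0.9 -0.   0.8] gap 0.0367
```

```bash
python3 -m creep '[[[0,0,0.3],[0,0,0],0.6],[[0,0,0.5],[0,0,0],0.6],[[0,0,0.7],[0,0,0],0.6],[[0,0,0.7],[0,0,0],0.6],[[0,0,0.7],[0,0,0],0.6],[[0,0,0.7],[0,0,0],0.6],[[-0.4,-0.9,0.2],[0,0,0],1],[[-0.4,-0.9,0],[0,0,0],1],[[-0.4,-0.9,0],[0,0,0],1],[[0,0,0],[0,0,0],1]]'
python3 - <<'E'
from h import *
todo([.458,.12,.22])
w,c=snap("wrist","pics/w6.png");np.save("w6.npy",c)
s,S=snap("scene","pics/s6.png");T=get_calibration("top");print(proj(S,[[.5615,.267,.143],[.5615,.267,.107]]), proj(c,[[.5615,.267,.143],[.463,.05,.129]]))
f=lambda im,x,y,w,h,k:cv2.resize(im[y:y+h,x:x+w,::-1],None,fx=k,fy=k,interpolation=cv2.INTER_CUBIC)
cv2.imwrite("pics/z6.png",np.hstack([f(w,40,0,520,400,.75)[:300],f(s,312,125,65,50,6)]))
E
```

```text
time_s: 11.95
ee_pos: [0.5244, 0.1848, 0.2518]
tcp_rot: [0.818, 0.575, 0.003, 0.001]
ft_force: [1.0, 0.9, 0.0]
finger_gap: 0.0147
t 11.95 pos [0.5244 0.1848 0.2518] shift units [-2.21 -2.16 -1.06] turn [-0.01  0.07 -0.05] F [1.  0.9 0. ] gap 0.0147
[[346.08807876 150.13886813]
 [344.78206701 159.64724083]] [[408.85671611 220.98735031]
 [ 91.83757426 191.18395963]]
```

View pics/z6.png

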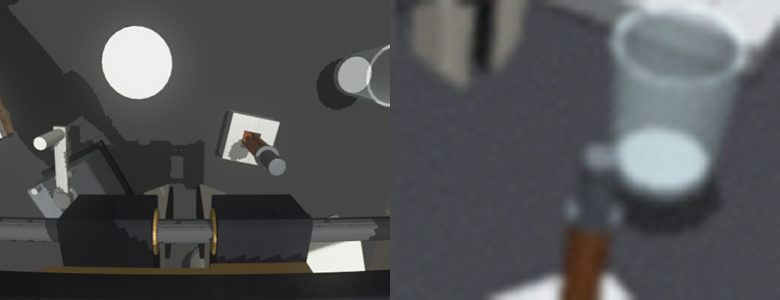

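The post top is at about (96,191) in the wrist view, close to prediction. In the scene view the swab's cap top, near (347,150), is where it should be for a seated swab. Next I move in beside the post, on its left.

```bash
python3 -c "
from h import *
c=np.load('w6.npy',allow_pickle=True).item();print(onz(c,96,191,.129))"
python3 -m creep '[[[-0.4,-0.9,0],[0,0,-0.02],1],[[-0.4,-0.9,0],[0,0,-0.02],1],[[-0.4,-0.7,-0.2],[0,0,0],1],[[0,0,-0.7],[0,0,0],1],[[0,0,-0.7],[0,0,0],1],[[0,0,-0.7],[0,0,0],1],[[0,0,0],[0,0,0],1]]'; python3 -c "
from h import *
todo([.487,.1,.115])"
```

```text
[0.46399591 0.05315568 0.129     ]
time_s: 12.63
ee_pos: [0.4931, 0.1153, 0.1833]
tcp_rot: [0.818, 0.576, 0.008, 0.002]
ft_force: [-0.8, 0.1, -0.8]
finger_gap: 0.0004
t 12.63 pos [0.4931 0.1153 0.1833] shift units [-0.2  -0.51 -2.28] turn [-0.07  0.18 -0.06] F [-0.8  0.1 -0.8] gap 0.0004
```

```bash
python3 -m creep '[[[-0.2,-0.35,-0.3],[-0.07,0.18,-0.06],1],[[0,0,-0.6],[0,0,0],1],[[0,0,-0.6],[0,0,0],1],[[0,0,-0.5],[0,0,0],1],[[0,0,-0.2],[0,0,0],1],[[0,0,0],[0,0,0],1]]'; python3 -c "
from h import *
todo([.487,.1,.115])"
```

```text
time_s: 13.13
ee_pos: [0.49, 0.1051, 0.1177]
tcp_rot: [0.818, 0.575, 0.001, 0.001]
ft_force: [-0.1, -0.5, 0.8]
finger_gap: 0.0006
t 13.13 pos [0.49   0.1051 0.1177] shift units [-0.1  -0.17 -0.09] turn [ 0.01  0.02 -0.03] F [-0.1 -0.5  0.8] gap 0.0006
```

```bash
python3 -m creep '[[[-0.2,-0.25,-0.05],[0,0,0],1],[[-0.15,-0.25,0],[0,0,0],1],[[-0.1,-0.25,0],[0,0,0],1],[[0,0,0],[0,0,0],1]]'; python3 -m creep '[[[-0.07,-0.15,0],[0,0,0],1]]';  python3 -m creep '[[[-0.07,-0.15,0],[0,0,0],1],[[0,0,0],[0,0,0],1]]';python3 -c "
from h import *
todo([.474,.074,.115])"
```

```text
time_s: 13.47
ee_pos: [0.4766, 0.0806, 0.1187]
tcp_rot: [0.818, 0.575, 0.002, 0.002]
ft_force: [0.6, -1.4, -0.0]
finger_gap: 0.0
time_s: 13.55
ee_pos: [0.4749, 0.0758, 0.1195]
tcp_rot: [0.818, 0.575, 0.002, 0.003]
ft_force: [0.1, 0.1, -0.3]
finger_gap: 0.0007
time_s: 13.72
ee_pos: [0.4726, 0.0701, 0.1204]
tcp_rot: [0.818, 0.575, 0.003, 0.003]
ft_force: [0.4, 1.5, -1.5]
finger_gap: 0.0004
t 13.72 pos [0.4726 0.0701 0.1204] shift units [ 0.05  0.13 -0.18] turn [ 0.01  0.09 -0.03] F [ 0.4  1.5 -1.5] gap 0.0004
```

```bash
python3 -m creep '[[[-0.12,-0.16,-0.08],[0,0.08,0.8],1],[[-0.11,-0.17,-0.03],[0,0,0.8],1],[[-0.1,-0.18,-0.03],[0,0,0.8],1],[[-0.09,-0.18,-0.03],[0,0,0.8],1],[[-0.08,-0.19,-0.03],[0,0,0.8],1],[[-0.06,-0.19,-0.03],[0,0,0.8],1]]';python3 -c "
from h import *
s=bot.get_state();d=s['ee_pos'][:2]-[.54,.0145];print('rel ang',np.degrees(np.arctan2(d[1],d[0]))%360,np.hypot(*d))
q=Rotation.from_quat(s['tcp_rot']).as_matrix();print('yaw',np.degrees(np.arctan2(q[1,0],q[0,0])),'tilt z',q[:,2],s['ee_pos'],s['joint_pos'][5],s['ft_force'])"
```

```text
time_s: 14.22
ee_pos: [0.4569, 0.039, 0.1157]
tcp_rot: [0.675, 0.738, 0.004, 0.001]
ft_force: [-0.7, 3.1, 3.4]
finger_gap: 0.0004
rel ang 163.60267715320796 0.08664616702495499
yaw 95.13170543633373 tilt z [ 0.00638949  0.00467371 -0.99996866] [0.45687798 0.03895992 0.11572362] -1.7504746175610448 [-0.74356852  3.11747715  3.37428926]
```

```bash
python3 -m creep '[[[-0.05,-0.2,0],[0,0,0.75],1],[[-0.03,-0.2,0],[0,0,0.75],1],[[-0.02,-0.2,0],[0,0,0.75],1],[[0,-0.2,0],[0,0,0.75],1],[[0.01,-0.2,0],[0,0,0.75],1],[[0.02,-0.2,0],[0,0,0.75],1]]';python3 -c "
from h import *
s=bot.get_state();d=s['ee_pos'][:2]-[.54,.0145];print('rel ang',np.degrees(np.arctan2(d[1],d[0]))%360,np.hypot(*d))
q=Rotation.from_quat(s['tcp_rot']).as_matrix();print('yaw',np.degrees(np.arctan2(q[1,0],q[0,0])),'tilt z',q[:,2],s['ee_pos'],s['joint_pos'][5],s['ft_force'])"
```

```text
time_s: 14.72
ee_pos: [0.4535, 0.0044, 0.1161]
tcp_rot: [0.509, 0.861, 0.006, -0.002]
ft_force: [0.4, 3.3, -1.0]
finger_gap: 0.0003
rel ang 186.66977783327033 0.08705020718184575
yaw 118.79244785629152 tilt z [ 0.00246475  0.01232169 -0.99992105] [0.45353894 0.00438939 0.11610482] -2.2517522468465256 [ 0.35626151  3.31102695 -0.96378881]
```

```bash
python3 -m creep '[[[0.03,-0.19,0],[0.05,0,0.75],1],[[0.04,-0.19,0],[0.05,0,0.75],1],[[0.05,-0.19,0],[0,0,0.6],1]]'; for k in 1 ; do python3 -m creep '[[[0.05,-0.14,0],[0,0,0.3],1]]'; python3 -m creep '[[[0.05,-0.12,0],[0,0,0.3],1]]';done; python3 -c "
from h import *
s=bot.get_state();d=s['ee_pos'][:2]-[.54,.0145];print('rel ang',np.degrees(np.arctan2(d[1],d[0]))%360,np.hypot(*d))
q=Rotation.from_quat(s['tcp_rot']).as_matrix();print('yaw',np.degrees(np.arctan2(q[1,0],q[0,0])),'tilt z',q[:,2],s['ee_pos'],s['joint_pos'][5],s['ft_force'])"
```

```text
time_s: 14.97
ee_pos: [0.4564, -0.0115, 0.1163]
tcp_rot: [0.424, 0.906, 0.011, -0.006]
ft_force: [-0.3, 3.5, -0.1]
finger_gap: 0.0006
time_s: 15.05
ee_pos: [0.4577, -0.0153, 0.1163]
tcp_rot: [0.411, 0.912, 0.011, -0.007]
ft_force: [-0.2, 4.3, 0.4]
finger_gap: 0.0001
time_s: 15.13
ee_pos: [0.459, -0.0185, 0.1163]
tcp_rot: [0.398, 0.917, 0.012, -0.008]
ft_force: [-0.5, 4.7, 0.6]
finger_gap: 0.0004
rel ang 202.1443599656867 0.08749590295184231
yaw 133.0982084513718 tilt z [-0.00514951  0.0277878  -0.99960058] [ 0.45895805 -0.01848084  0.11632859] -2.568229050534377 [-0.5323275   4.72863633  0.6096311 ]
```

Near the stop now, with the force still just the spring. Small steps from here.

```bash
for k in 1 2; do python3 -m creep '[[[0.04,-0.1,0],[0.1,0,0.1],1]]'|sed -n 2p\;4p; python3 -m creep '[[[0.04,-0.1,0],[0.1,0,0.1],1]]'|sed -n 2p\;4p;done
```

```text
ee_pos: [0.4593, -0.0196, 0.1163]
ft_force: [-2.7, 18.5, 5.8]
ee_pos: [0.4592, -0.0197, 0.1163]
ft_force: [-3.4, 20.3, 8.3]
ee_pos: [0.459, -0.0195, 0.1166]
ft_force: [-4.5, 17.5, 9.5]
ee_pos: [0.4588, -0.0194, 0.1169]
ft_force: [-3.7, 15.5, 7.0]
```

The post is at the stop: no further motion, and the force has risen to about 18 N. I'll hold about 1 s with light pressure.

```bash
python3 -m creep '[[[0.04,-0.08,0],[0,0,0],1],[[0.04,-0.08,0],[0,0,0],1],[[0.04,-0.08,0],[0,0,0],1],[[0.04,-0.08,0],[0,0,0],1],[[0.04,-0.08,0],[0,0,0],1],[[0.04,-0.08,0],[0,0,0],1],[[0.04,-0.08,0],[0,0,0],1],[[0.04,-0.08,0],[0,0,0],1],[[0.04,-0.08,0],[0,0,0],1],[[0.04,-0.08,0],[0,0,0],1],[[0.04,-0.08,0],[0,0,0],1],[[0.04,-0.08,0],[0,0,0],1]]'; python3 -c "
from h import *
s=bot.get_state();d=s['ee_pos'][:2]-[.54,.0145];print('rel ang',np.degrees(np.arctan2(d[1],d[0]))%360,np.hypot(*d))
q=Rotation.from_quat(s['tcp_rot']).as_matrix();print('yaw',np.degrees(np.arctan2(q[1,0],q[0,0])),'tilt z',q[:,2])
snap('scene','pics/s7.png')"
```

```text
time_s: 16.47
ee_pos: [0.4582, -0.0185, 0.1184]
tcp_rot: [0.379, 0.922, 0.054, -0.051]
ft_force: [-2.8, 12.2, 2.5]
finger_gap: 0.0002
rel ang 201.97415260708377 0.08820037885130827
yaw 135.54943339107734 tilt z [-0.05358837  0.13952508 -0.98876743]
```

```bash
python3 -m creep '[[[-0.08,0.2,-0.03],[-0.3,-0.1,-0.5],1],[[-0.07,0.2,-0.03],[-0.3,-0.1,-0.8],1],[[-0.05,0.2,-0.03],[-0.3,-0.1,-0.8],1],[[-0.04,0.2,0],[-0.3,-0.1,-0.8],1],[[-0.03,0.2,0],[-0.3,-0.1,-0.8],1],[[-0.02,0.2,0],[-0.1,-0.1,-0.8],1],[[0,0.2,0],[0,0,-0.8],1],[[0.01,0.2,0],[0,0,-0.8],1]]'; python3 -c "
from h import *
s=bot.get_state();d=s['ee_pos'][:2]-[.54,.0145];print('rel ang',np.degrees(np.arctan2(d[1],d[0]))%360,np.hypot(*d))
q=Rotation.from_quat(s['tcp_rot']).as_matrix();print('yaw',np.degrees(np.arctan2(q[1,0],q[0,0])),'tilt z',q[:,2])"
```

```text
time_s: 17.18
ee_pos: [0.4481, 0.0349, 0.1167]
tcp_rot: [0.619, 0.785, 0.009, 0.01]
ft_force: [1.6, 2.2, 1.3]
finger_gap: 0.0008
rel ang 167.47110586647108 0.09409479180613987
yaw 103.43798134908837 tilt z [ 0.0270266   0.0020416  -0.99963263]
```

```bash
python3 -m creep '[[[0.08,0.2,0],[0,-0.2,-0.8],1],[[0.1,0.2,0],[0,-0.1,-0.8],1],[[0.12,0.19,0],[0,0,-0.8],1],[[0.14,0.18,0],[0,0,-0.8],1],[[0.15,0.2,0],[0,0,-0.8],1],[[0.16,0.25,0],[0,0,-0.8],1],[[0.16,0.3,0],[0,0,-0.8],1],[[0.16,0.4,0],[0,0,-0.8],1],[[0.16,0.4,0],[0,0,0],1],[[0.1,0.4,0],[0,0,0],1],[[0,0,0.3],[0,0,0],1],[[0,0,0],[0,0,0],1]]'; python3 -c "
from h import *
todo([.5,.14,.26])"
```

```text
time_s: 18.18
ee_pos: [0.4879, 0.1235, 0.1271]
tcp_rot: [0.821, 0.571, 0.013, 0.023]
ft_force: [0.4, 0.2, 0.7]
finger_gap: 0.0005
t 18.18 pos [0.4879 0.1235 0.1271] shift units [0.4  0.55 4.43] turn [0.26 0.53 0.07] F [0.4 0.2 0.7] gap 0.0005
```

Now lift clear, and move left and back so the cameras can see.

```bash
python3 -m creep '[[[0,0.1,0.5],[0.13,0.26,0],1],[[0,0,0.7],[0.13,0.26,0],1],[[0,0,0.7],[0,0,0],1],[[0,0,0.7],[0,0,0],1],[[0,0,0.7],[0,0,0],1],[[0,0,0.7],[0,0,0],1],[[-0.5,0.5,0.2],[0,0,0],1],[[-0.5,0.5,0],[0,0,0],1],[[-0.3,0.5,0],[0,0,0],1],[[0,0,0],[0,0,0],1]]'
python3 - <<'E'
from h import *
t,T=snap("top","pics/t8.png");s,S=snap("scene","pics/s8.png");s0=cv2.imread("pics/scene0.png")[:,:,::-1];s7=cv2.imread("pics/s7.png")[:,:,::-1]
todo([.5,.14,.26])
f=lambda im,x,y,w,h,k:cv2.resize(im[y:y+h,x:x+w,::-1],None,fx=k,fy=k,interpolation=cv2.INTER_CUBIC)
for n,a in(("s0",s0),("s8",s)):pass
cv2.imwrite("pics/z8.png",np.vstack([np.hstack([f(s0,255,170,80,85,3.3),f(s7,255,170,80,85,3.3),f(s,255,170,80,85,3.3)]),np.hstack([f(t,170,165,240,100,2.2),f(s,310,130,80,66,3.3)[:220]])[:,:792]]))
d=np.abs(s.astype(int)-s0).sum(2)>90;print("diff bbox rows",[ (x,y,w,h) for x,y,w,h,a in cv2.connectedComponentsWithStats(d.astype(np.uint8))[2][1:] if a>25])
E
```

```text
time_s: 19.02
ee_pos: [0.4452, 0.1654, 0.2623]
tcp_rot: [0.822, 0.569, 0.001, 0.0]
ft_force: [0.0, 1.3, -0.0]
finger_gap: 0.0005
t 19.12 pos [0.4465 0.1639 0.2619] shift units [ 1.78 -0.8  -0.06] turn [0.01 0.02 0.13] F [ 0.1  0.  -0.4] gap 0.0Traceback (most recent call last):
  File "<stdin>", line 6, in <module>
    return _nx.concatenate(arrs, 1, dtype=dtype, casting=casting)
           ~~~~~~~~~~~~~~~^^^^^^^^^^^^^^^^^^^^^^^^^^^^^^^^^^^^^^^
ValueError: all the input array dimensions except for the concatenation axis must match exactly, but along dimension 0, the array at index 0 has size 220 and the array at index 1 has size 218
```

Run:
```python
from h import *
r=lambda n:cv2.imread(f"pics/{n}.png")
t,s,s0,s7=r("t8"),r("s8"),r("scene0"),r("s7")
f=lambda im,x,y,w,h,W,H:cv2.resize(im[y:y+h,x:x+w],(W,H),interpolation=cv2.INTER_CUBIC)
cv2.imwrite("pics/z8.png",np.vstack([np.hstack([f(a,255,170,80,85,264,280) for a in(s0,s7,s)]),np.hstack([f(t,170,165,240,100,528,220),f(s,310,130,80,66,264,220)])]))
d=np.abs(s.astype(int)-s0).sum(2)>90;print([tuple(map(int,q)) for q in cv2.connectedComponentsWithStats(d.astype(np.uint8))[2][1:] if q[4]>25])
```

```text
[(100, 0, 34, 48, 1099), (151, 0, 39, 75, 1167), (219, 0, 21, 6, 96), (257, 0, 64, 29, 821), (300, 0, 10, 5, 34), (153, 23, 19, 43, 550), (300, 23, 7, 8, 26), (247, 25, 28, 19, 194), (299, 27, 17, 18, 170), (279, 28, 17, 21, 106), (250, 34, 18, 26, 160), (287, 38, 4, 14, 42), (101, 43, 25, 19, 285), (87, 56, 44, 39, 818), (257, 59, 75, 56, 1520), (135, 60, 39, 43, 713), (286, 68, 21, 5, 52), (307, 81, 12, 7, 32), (124, 103, 25, 8, 98), (98, 104, 21, 9, 89), (122, 109, 36, 36, 752), (260, 109, 36, 21, 315), (98, 112, 30, 33, 395), (296, 113, 7, 15, 51), (195, 127, 64, 43, 949), (163, 134, 33, 26, 445), (104, 142, 20, 37, 367), (158, 165, 18, 24, 200), (147, 173, 125, 53, 2540), (112, 186, 17, 20, 121), (147, 187, 21, 16, 94), (257, 198, 43, 38, 540), (258, 234, 16, 9, 41), (255, 295, 12, 18, 157)]
```

View pics/z8.png

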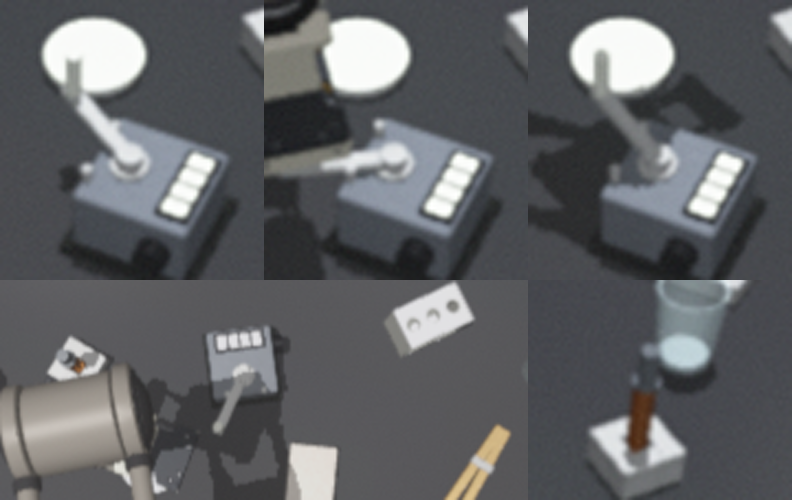

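The lever's post is back at its first-frame position (crop 74,58 in both). While held, the arm lay over the right-hand stop pin. The swab's collar sits on the vial rim, and the only other image differences I can see come from the arm and its shadows. Handing in.

```bash
python3 -c "
from cell import bot
print(bot.hand_in())"
```

```text
the job is handed in; nothing more can be done
None
```

I seated the swab in the amber vial, ran the far counter's lever to its stop and back, and handed the job in at about 19 s of the 64 s allowed.

- **Swab:** I pressed it down until it met a hard stop at TCP height 0.130 m, where a steady 23 N moved it no further. The first contact peaked at about 40 N in the vertical force at the wrist, well under the 120 N limit. The scene picture after release shows the collar on the vial's rim, with the cap top within about 1 px of where a seated swab should appear.
- **Lever:** The closed fingers swung it about 62–63° until movement stopped and the force rose from about 5 N to 18–20 N. I held it there for a little over 1 s, then followed it back. The last scene picture shows the post at its starting position.
- **Other checks:** The other bench items I could see look unmoved, and the robot ended clear of everything with a wrist reading near zero. The arm blocked part of the last top picture. The image comparison was crowded by the arm and its shadows, so I judged the other bench items by eye.
- **Disagreement:** During the hold the tool tilted about 8° and backed off about 1 mm, so the pressing force fell to 12 N. That is still well above the 4.2 N spring, so I take it that the lever stayed on its stop.

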